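# Put the cleaned specimen baskets into the vacuum desiccator

## Task

Put all the steel cleaning baskets away to dry in the vacuum desiccator: vent it first by pulling the cap off its port and standing it upright on the black mat, then lay the lid on the mat, right way up. Nest the baskets upright in the chamber from the largest to the smallest, each sitting right down in the one before. Then put the lid back squarely on the flange and push the vent cap fully home on its port again, leaving the other things on the bench where they are.

Things in the scene. Friction and masses are not known exactly. Their poses are not given: they have to be found in the camera images.
- chamber (a point): Centre of the top face of the white perforated plate inside the desiccator: a round off-white plastic vessel fixed on the bench, 130 mm high, its mouth ringed by a frosted flange 190 mm wide. The plate lies 50 mm above the bench, the flange's top 80 mm above the plate; the chamber is 150 mm wide. z up, x towards the vent port outside its wall.
- port (a point): Centre of the flat shoulder at the foot of the vent port's spigot, 100 mm above the bench and 140 mm from the desiccator's axis; x as for chamber, z up. The round vertical spigot, 16 mm in diameter with a bevelled tip, rises 42 mm above this point.
- cap_centre (a point): Centre (half-way up) of the vent cap: a loose rigid grey plastic sleeve, 32 mm in diameter, 60 mm long, closed on top, open below (z up); its bore, about 20 mm wide, is 46 mm deep; 35 g. It starts on the spigot, its lower rim on the shoulder (this point 30 mm above port).
- lid_centre (a point): Centre (half-way up) of the loose desiccator lid: a clear hollow dome, frosted flange 190 mm wide at its foot, 135 mm high, z up, about 0.4 kg. Round black knob on top, 40 mm wide, its straight side 40 to 64 mm above this point, on a 22 mm stem; dome top 18 mm above this point, hollow to 80 mm above the underside. It starts on the desiccator's flange, edges in line, held by its weight alone.
- mat_top (a point): Centre of the top face of the black rubber mat, 340 mm (x) by 240 mm (y) and 4 mm thick, fixed on the bench on the other side from the desiccator; nothing lies on it at the start.
- basket_a_centre (a point): Centre (half-way up the bowl) of the largest cleaning basket: a loose slotted steel cup, open on top, 104 mm in diameter and 60 mm high, wall 2.5 mm, floor 3 mm; z up; 0.05 to 0.21 kg. An upright black handle stands on the rim in its +x direction, centred 51 mm from the axis: 12 mm thick radially, 16 mm wide across, rising 40 mm above the rim (30 to 70 mm above this point). May be absent (None).
- basket_b_centre (a point): Centre (half-way up the bowl) of the second largest cleaning basket: a loose slotted steel cup, open on top, 82 mm in diameter and 56 mm high, wall 2.5 mm, floor 3 mm; z up; 0.05 to 0.21 kg. An upright black handle stands on the rim in its +x direction, centred 40 mm from the axis: 12 mm thick radially, 16 mm wide across, rising 40 mm above the rim (28 to 68 mm above this point). May be absent (None).
- basket_c_centre (a point): Centre (half-way up the bowl) of the second smallest cleaning basket: a loose slotted steel cup, open on top, 62 mm in diameter and 52 mm high, wall 2.5 mm, floor 3 mm; z up; 0.05 to 0.21 kg. An upright black handle stands on the rim in its +x direction, centred 30 mm from the axis: 12 mm thick radially, 16 mm wide across, rising 40 mm above the rim (26 to 66 mm above this point). May be absent (None).
- basket_d_centre (a point): Centre (half-way up the bowl) of the smallest cleaning basket: a loose slotted steel cup, open on top, 44 mm in diameter and 48 mm high, wall 2.5 mm, floor 3 mm; z up; 0.05 to 0.21 kg. An upright black handle stands on the rim in its +x direction, centred 21 mm from the axis: 12 mm thick radially, 16 mm wide across, rising 40 mm above the rim (24 to 64 mm above this point). May be absent (None).
- puck1: Mounted metal specimen, black resin disc 40 mm in diameter, 22 mm high, standing among the baskets; origin under its centre. Not part of the job.
- puck2: A second such specimen. Not part of the job.
- petri: Flat round pale glass dish, 90 mm in diameter, 16 mm high; origin under its centre. Not part of the job.
- tweezers: Steel tweezers lying flat, 120 mm long along x. Not part of the job.
- wash_bottle: White plastic bottle, 66 mm in diameter, 170 mm high; origin under its centre. Not part of the job.
- reagent: Brown glass bottle, 60 mm in diameter, 130 mm high; origin under its centre. Not part of the job.
- suspension: White jar with black lid, 70 mm in diameter, 85 mm high; origin under its centre. Not part of the job.
Mind the look-alikes: they are no part of the job. Leave any blue or purple look-alike of the part that bears basket_b_centre alone.

How it is judged:
On the way, in this order (a step that is already met when the one before it is completed fails the run):
1. the vent cap stands upright on the mat while the lid is still on (x of cap_centre in the frame of mat_top between -0.165 and 0.165 m and y of cap_centre in the frame of mat_top between -0.115 and 0.115 m and z of cap_centre in the frame of mat_top below 0.036 m and angle between cap_centre's own z axis and vertical below 0.1 rad and linear speed of cap below 0.03 m/s and horizontal distance between lid_centre and chamber below 0.008 m and z of lid_centre in the frame of chamber between 0.1435 and 0.1515 m and angle between lid_centre's own z axis and vertical below 0.04 rad), for 0.2 s.
2. the lid lies the right way up on the mat, overhanging it by 2 cm at most (x of lid_centre in the frame of mat_top between -0.095 and 0.095 m and y of lid_centre in the frame of mat_top between -0.045 and 0.045 m and z of lid_centre in the frame of mat_top below 0.073 m and angle between lid_centre's own z axis and vertical below 0.06 rad and linear speed of lid below 0.03 m/s), for 0.2 s.
3. all the baskets stand nested on the plate in the open desiccator (horizontal distance between basket_a_centre and chamber below 0.032 m and z of basket_a_centre in the frame of chamber between 0.026 and 0.048 m and angle between each of basket_a_centre, basket_b_centre, basket_c_centre, basket_d_centre's own z axis and vertical below 0.12 rad and horizontal distance between basket_b_centre and chamber below 0.043 m and z of basket_b_centre in the frame of chamber between 0.024 and 0.046 m and horizontal distance between basket_c_centre and chamber below 0.053 m and z of basket_c_centre in the frame of chamber between 0.022 and 0.044 m and horizontal distance between basket_d_centre and chamber below 0.062 m and z of basket_d_centre in the frame of chamber between 0.02 and 0.042 m and horizontal distance between basket_a_centre and basket_b_centre below 0.0135 m and horizontal distance between basket_a_centre and basket_c_centre below 0.0235 m and horizontal distance between basket_a_centre and basket_d_centre below 0.0325 m and horizontal distance between basket_b_centre and basket_c_centre below 0.0125 m and horizontal distance between basket_b_centre and basket_d_centre below 0.0215 m and horizontal distance between basket_c_centre and basket_d_centre below 0.0115 m and linear speed of each of basket_a, basket_b, basket_c, basket_d below 0.03 m/s and horizontal distance between lid_centre and chamber above 0.15 m), for 0.3 s.
4. the lid is back on the desiccator, the cap still off and the baskets nested (horizontal distance between basket_a_centre and chamber below 0.032 m and z of basket_a_centre in the frame of chamber between 0.026 and 0.048 m and angle between each of basket_a_centre, basket_b_centre, basket_c_centre, basket_d_centre's own z axis and vertical below 0.12 rad and horizontal distance between basket_b_centre and chamber below 0.043 m and z of basket_b_centre in the frame of chamber between 0.024 and 0.046 m and horizontal distance between basket_c_centre and chamber below 0.053 m and z of basket_c_centre in the frame of chamber between 0.022 and 0.044 m and horizontal distance between basket_d_centre and chamber below 0.062 m and z of basket_d_centre in the frame of chamber between 0.02 and 0.042 m and horizontal distance between basket_a_centre and basket_b_centre below 0.0135 m and horizontal distance between basket_a_centre and basket_c_centre below 0.0235 m and horizontal distance between basket_a_centre and basket_d_centre below 0.0325 m and horizontal distance between basket_b_centre and basket_c_centre below 0.0125 m and horizontal distance between basket_b_centre and basket_d_centre below 0.0215 m and horizontal distance between basket_c_centre and basket_d_centre below 0.0115 m and linear speed of each of basket_a, basket_b, basket_c, basket_d below 0.03 m/s and horizontal distance between lid_centre and chamber below 0.008 m and z of lid_centre in the frame of chamber between 0.1435 and 0.1515 m and angle between lid_centre's own z axis and vertical below 0.04 rad and horizontal distance between cap_centre and port above 0.03 m), for 0.2 s.
At the end, for the whole second after the job is handed in: All baskets present stand upright (7 degrees) and at rest in the chamber, each inside every larger one and down on its floor (9 mm); the lid sits flat on the flange within 8 mm of centre; the vent cap is upright on the spigot, its rim within 4 mm of the shoulder (horizontal distance between basket_a_centre and chamber below 0.032 m and z of basket_a_centre in the frame of chamber between 0.026 and 0.048 m and angle between each of basket_a_centre, basket_b_centre, basket_c_centre, basket_d_centre, cap_centre's own z axis and vertical below 0.12 rad and horizontal distance between basket_b_centre and chamber below 0.043 m and z of basket_b_centre in the frame of chamber between 0.024 and 0.046 m and horizontal distance between basket_c_centre and chamber below 0.053 m and z of basket_c_centre in the frame of chamber between 0.022 and 0.044 m and horizontal distance between basket_d_centre and chamber below 0.062 m and z of basket_d_centre in the frame of chamber between 0.02 and 0.042 m and horizontal distance between basket_a_centre and basket_b_centre below 0.0135 m and horizontal distance between basket_a_centre and basket_c_centre below 0.0235 m and horizontal distance between basket_a_centre and basket_d_centre below 0.0325 m and horizontal distance between basket_b_centre and basket_c_centre below 0.0125 m and horizontal distance between basket_b_centre and basket_d_centre below 0.0215 m and horizontal distance between basket_c_centre and basket_d_centre below 0.0115 m and linear speed of each of basket_a, basket_b, basket_c, basket_d below 0.03 m/s and horizontal distance between lid_centre and chamber below 0.008 m and z of lid_centre in the frame of chamber between 0.1435 and 0.1515 m and angle between lid_centre's own z axis and vertical below 0.04 rad and horizontal distance between cap_centre and port below 0.006 m and z of cap_centre in the frame of port between 0.026 and 0.034 m); the robot touches nothing.
It fails at once if one of the other things on the bench is pushed more than 5 cm (distance of any of puck1, puck2, petri, tweezers, wash_bottle, reagent, suspension from where it was at the start of the episode above 0.05 m).
It fails at once if the lid is tipped by more than 45 degrees (angle between lid_centre's own z axis and vertical above 0.79 rad).
Of basket_a, basket_b, basket_c, basket_d only 2 to 4 are there at a start; the rules pass over those that are not, and their reading is None.
At some moment in a run one of basket_a, basket_b, basket_c, basket_d may be knocked a few centimetres aside while the robot is not near it.
It also fails if it takes over 210 s, if anything falls off the work surface, if the arm or the gripper's body presses on something with over 40 N, if the wrist force passes 120 N, or if a joint passes its speed limit or range.

## Robot

A 7-joint arm with a two-finger parallel gripper is mounted at the origin on the work surface. World frame = base frame: x ahead of the robot, y to its left, z up, the work surface at z = 0. Lengths are in m, angles in rad, forces in N, time in s.
With the tool pointing down it reaches from about 0.4 to 0.85 m from the base axis. Payload 4.5 kg.
Tool frame: the origin (TCP) lies between the finger pads; the fingertips stand 14 mm ahead of it and the grasp point (between the pads) lies 5 mm behind it; z points along the fingers, y is the line along which they close (so a half turn about z gives the same grasp; the last joint's range is limited). The gripper opens to 88 mm and grips with 3 to 60 N. Pads are 18 mm wide; open, the fingers measure 123 mm over their backs; the gripper's body (75 mm by 187 mm) begins 45 mm behind the grasp point.
Start: joints at [-1.277, 0.689, -0.195, 1.565, 0.157, 0.902, -0.215], TCP at [0.161, 0.604, 0.253] pointing down, gripper open.
Joint ranges: [-3.01, 3.01], [-0.46, 2.08], [-1.47, 1.51], [0.13, 2.56], [-1, 4.14], [0.04, 2.09], [-2.66, 2.66]. Speed limits (rad/s): [2.57, 2.57, 3.14, 3.14, 3.14, 3.14, 3.14].

## Interface

Orientations are given as a rotation vector (axis times angle).
In Python, from station import manip, eoat, kinematics, telemetry, eyes, order, finder gives the robot as it stands. Calls block until the motion is done:
- manip.goto(position, orientation): joint-space move of the TCP to a pose.
- manip.line_to(position, rotation=None, v=0.15, threshold=None): straight line of the TCP; rotation=None keeps the orientation; v is the mean speed in m/s. With threshold (N) it stops when the force on the tool has changed by that much, and returns True; else False.
- manip.move_joints(angles): joint-space move.
- eoat.let_go() and eoat.gripper_close(): open the fingers fully, or close them until they stop; the grip force is fixed at half the most.
- manip.sleep(seconds).
- kinematics.solve_ik(position, orientation): joint angles nearest the present ones, or None.
- telemetry.get_obs(): the state.
- eyes.grab_frame(name): name is "scene" or "top" or "wrist"; returns a dict with "image" (400x640x3 uint8, red, green, blue), "K" (3x3 intrinsics, pixels), "R" (3x3) and "t" (3): a world point X has camera coordinates R X + t; the wrist camera has in their place "T_tool_cam" (4x4, takes a point from camera to tool coordinates, whose origin is the TCP and whose axes are the flange's). Camera axes: x right, y down, z forward; pixel columns grow to the right and rows downward; lengths in m; the calibration is good to about 2 mm. A picture is of the moment at which its call begins: read the wrist's pose just before it. There is no depth.
A pose or a line that the arm cannot do raises manip.IKError and nothing moves.
- order.sign_off(): hands the job in; it is judged then, once.
Trained networks look in a picture, given as the dict that the camera call returned (one of the last four; its "shot" number tells which), for a name from the list of things; names that differ only in an ending like _2 or _b are one class to them, and where a whole thing is asked for, a point or a joint stands for the part that bears it (a point fixed in the world has none). Each returns a list of dicts, best first, with "p" (0 to 1); they miss things now and then, are a little off and sometimes report something else, mostly with a low value. They report only what shows in the picture. A call takes as long as a camera call. They do not tell look-alikes from the thing itself.
- finder.recognise(picture, name): "rect" ([left, top, right, bottom] in pixels, round what is visible of it).
- finder.landmark_of(picture, name): "location" ([column, row] in pixels: a listed point, or the origin of a listed thing).
The state is a dict: "time": time; "q": joint angles; "dq": joint speeds; "joint_torque": joint torques, N m; "eef_pos": TCP position; "orientation": TCP orientation; "contact_force": force on the tool from outside, world axes, zero at the start; "moment": the same for the moment, N m; "grip_width": finger opening in m; "grasp_force": force on a finger pad.
Only numpy, scipy, OpenCV 4.12 (cv2) and the standard library are available. Lean on these libraries where they do the work, as an engineer would, in place of code of your own. Each camera call takes 0.05 s, during which the arm holds its last target. There are 200 camera calls.

## Working session

There is one attempt and no reset: what is moved stays moved. The work goes in short steps, each a Python script; the robot and the scene stay as the last script left them, time stands still between calls to the robot, and variables do not carry over. Pictures are saved under pics/ and viewed, at most 14 in all, crops included, and the job is handed in when it is done.

```bash
mkdir -p pics; ls
cat > h.py <<'E'
from station import manip, eoat, kinematics, telemetry, eyes, order, finder
import numpy as np, cv2
from scipy.spatial.transform import Rotation as Ro
def cam(f,pose=None):
    """returns K,R,t world->cam"""
    if 'R' in f: return f['K'],np.array(f['R']),np.array(f['t'])
    p,o=pose; T=np.eye(4);T[:3,:3]=Ro.from_rotvec(o).as_matrix();T[:3,3]=p
    M=np.linalg.inv(T@np.array(f['T_tool_cam'])); return f['K'],M[:3,:3],M[:3,3]
def grab(n):
    s=telemetry.get_obs(); f=eyes.grab_frame(n); return f,cam(f,(s['eef_pos'],s['orientation']))
def ray(px,c,z):
    K,R,t=c; d=R.T@np.linalg.solve(np.array(K),[px[0],px[1],1]); o=-R.T@t
    return o+d*(z-o[2])/d[2]
def proj(X,c):
    K,R,t=c; u=np.array(K)@(R@np.array(X)+t); return u[:2]/u[2]
def save(f,n,crop=None,s=1):
    im=f['image'][:,:,::-1]
    if crop: im=im[crop[1]:crop[3],crop[0]:crop[2]]
    cv2.imwrite('pics/'+n,cv2.resize(im,None,fx=s,fy=s,interpolation=cv2.INTER_CUBIC))
E
python3 - <<'E'
from h import *
print({k:np.round(v,3) for k,v in telemetry.get_obs().items()})
for n in ['scene','top']:
    f,c=grab(n); save(f,n+'.png')
    print(n,'cam at',(-c[1].T@c[2]).round(3))
    zs=dict(chamber=.05,port=.1,cap_centre=.13,lid_centre=.05+.1475,mat_top=.004,basket_a_centre=.03,puck1=0,petri=0,tweezers=0,wash_bottle=0,reagent=0,suspension=0)
    for k,z in zs.items():
        print(k,[(round(d['p'],2),np.round(d['location']).tolist(),ray(d['location'],c,z)[:2].round(3).tolist()) for d in finder.landmark_of(f,k)[:6]])
f,c=grab('wrist'); print(f['T_tool_cam'],f['K'])
E
```

```text
pics
{'time': np.float64(0.0), 'q': array([-1.277,  0.69 , -0.195,  1.566,  0.157,  0.903, -0.215]), 'dq': array([ 0.   ,  0.   , -0.001, -0.001,  0.   , -0.001, -0.001]), 'joint_torque': array([-1.0000e-03, -5.2754e+01, -1.2670e+00, -1.5342e+01, -5.3000e-02,
        6.0000e-03,  0.0000e+00]), 'eef_pos': array([0.16 , 0.603, 0.252]), 'orientation': array([-4.070e-01, -3.115e+00,  3.000e-03]), 'contact_force': array([-0.47 ,  0.311,  0.461]), 'moment': array([0.022, 0.029, 0.017]), 'grasp_force': np.float64(0.0), 'grip_width': np.float64(0.088)}
scene cam at [1.316 0.139 0.872]
chamber []
port [(0.95, [500.0, 248.0], [0.593, 0.381])]
cap_centre [(0.89, [500.0, 240.0], [0.599, 0.372]), (0.7, [352.0, 271.0], [0.723, 0.091])]
lid_centre [(0.64, [482.0, 169.0], [0.464, 0.332])]
mat_top [(0.66, [202.0, 205.0], [0.469, -0.317])]
basket_a_centre [(0.7, [353.0, 268.0], [0.634, 0.085])]
puck1 [(0.67, [316.0, 243.0], [0.549, -0.011]), (0.5, [329.0, 200.0], [0.4, -0.004])]
petri [(0.77, [296.0, 316.0], [0.753, -0.017])]
tweezers [(0.72, [355.0, 272.0], [0.62, 0.088]), (0.27, [498.0, 249.0], [0.5
[... 538 characters left out ...]
5, -0.009]), (0.52, [328.0, 260.0], [0.398, -0.012])]
petri [(0.63, [324.0, 132.0], [0.759, -0.01])]
tweezers [(0.62, [367.0, 120.0], [0.792, -0.135])]
wash_bottle [(0.91, [267.0, 132.0], [0.763, 0.15])]
reagent [(0.8, [234.0, 143.0], [0.733, 0.245])]
suspension [(0.85, [403.0, 137.0], [0.739, -0.234])]
[[ 1.60141228e-05 -9.55822784e-01 -2.93943540e-01  7.51883470e-02]
 [ 9.99999945e-01  1.12859750e-04 -3.12508310e-04  9.75497332e-05]
 [ 3.31876957e-04 -2.93943519e-01  9.55822733e-01 -1.33084070e-01]
 [ 0.00000000e+00  0.00000000e+00  0.00000000e+00  1.00000000e+00]] [[321.54544319   0.         319.66712676]
 [  0.         321.54544319 199.42203424]
 [  0.           0.           1.        ]]
```

View pics/scene.png

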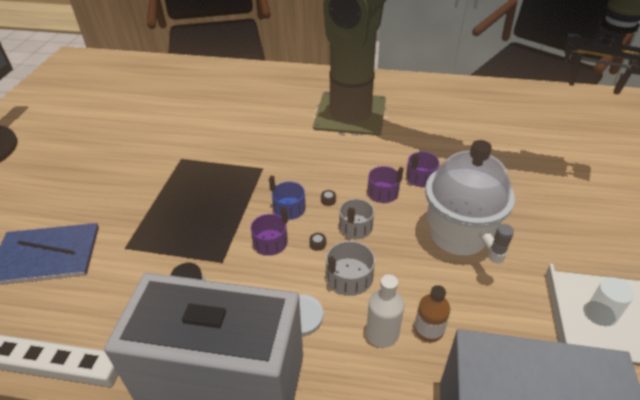

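View pics/top.png

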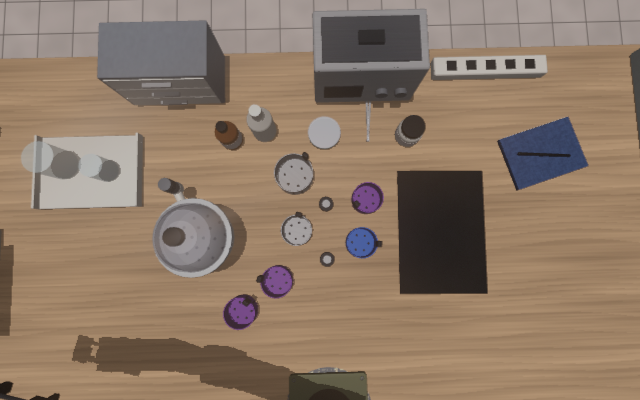

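Scene: steel candidates are (352,270) large and (356,219) medium in "scene", which are (295,175) and (297,231) in "top". The look-alikes in "top" are blue (361,243) and purple (367,198), (277,281), (241,312). The sizes give about 100 mm for the first (A) and about 80 mm for the second (B). I see no C or D. I'll check closely with the wrist camera.

```bash
cat >> h.py <<'E'
def ori(yaw):
    y=np.array([np.cos(yaw),np.sin(yaw),0]); z=np.array([0,0,-1.]); x=np.cross(y,z)
    return Ro.from_matrix(np.array([x,y,z]).T).as_rotvec()
def best(p,yaw):
    """rotvec of the half-turn whose IK is nearest the present joints"""
    q0=telemetry.get_obs()['q']; r=[]
    for k in (0,np.pi):
        q=kinematics.solve_ik(p,ori(yaw+k))
        if q is not None: r.append((np.abs(np.array(q)-q0).max(),yaw+k))
    return ori(min(r)[1]) if r else None
def clk(): return round(float(telemetry.get_obs()['time']),1)
E
python3 - <<'E'
from h import *
for n,p in [('ab',[.56,.075,.42]),('cap',[.56,.35,.40])]:
    o=best(p,1.57); manip.goto(p,o); print(clk(),telemetry.get_obs()['eef_pos'].round(3))
    f,c=grab('wrist'); save(f,n+'.png'); print('cam',(-c[1].T@c[2]).round(3))
    np.savez(n+'.npz',im=f['image'],K=c[0],R=c[1],t=c[2])
    for k,z in dict(cap_centre=.13,port=.1,lid_centre=.1975,chamber=.05,basket_a_centre=.03,basket_b_centre=.028).items():
        print(k,[(round(d['p'],2),np.round(d['location']).tolist(),ray(d['location'],c,z)[:2].round(3).tolist()) for d in finder.landmark_of(f,k)[:6]])
E
```

```text
3.8 [0.56  0.076 0.42 ]
cam [0.637 0.076 0.553]
cap_centre [(0.71, [85.0, 133.0], [0.595, 0.38])]
port [(0.88, [102.0, 130.0], [0.597, 0.376])]
lid_centre [(0.57, [124.0, 244.0], [0.471, 0.313])]
chamber [(0.32, [87.0, 131.0], [0.591, 0.434])]
basket_a_centre [(0.91, [321.0, 104.0], [0.631, 0.075])]
basket_b_centre [(0.94, [422.0, 219.0], [0.44, -0.102]), (0.8, [294.0, 263.0], [0.354, 0.123]), (0.8, [441.0, 146.0], [0.565, -0.121]), (0.72, [321.0, 196.0], [0.481, 0.074]), (0.64, [240.0, 306.0], [0.263, 0.226]), (0.42, [370.0, 149.0], [0.561, -0.005])]
5.2 [0.561 0.347 0.401]
cam [0.638 0.347 0.534]
cap_centre [(0.59, [296.0, 135.0], [0.598, 0.376])]
port [(0.86, [299.0, 132.0], [0.599, 0.374]), (0.49, [383.0, 27.0], [0.723, 0.269])]
lid_centre [(0.71, [293.0, 136.0], [0.604, 0.374]), (0.6, [347.0, 252.0], [0.471, 0.316]), (0.28, [500.0, 102.0], [0.636, 0.166])]
chamber []
basket_a_centre [(0.68, [299.0, 133.0], [0.591, 0.378]), (0.64, [383.0, 26.0], [0.737, 0.257]), (0.63, [502.0, 102.0], [0.635, 0.072])]
basket_b_centre [(0.96, [386.0, 311.0], [0.268, 0.225]), (0.86, [620.0, 149.0], [0.563, -0.125]), (0.62, [444.0, 270.0], [0.352, 0.127]), (0.6, [486.0, 201.0], [0.478, 0.072]), (0.59, [588.0, 222.0], [0.44, -0.105])]
```

Run:
```python
import cv2
a=cv2.imread('pics/ab.png')[40:320,200:520]; b=cv2.imread('pics/cap.png')[60:400,180:500]
cv2.imwrite('pics/ab2.png',cv2.resize(a,None,fx=2,fy=2)); cv2.imwrite('pics/cap2.png',cv2.resize(b,None,fx=1.75,fy=1.75))
```

```text
(no output)
```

View pics/ab2.png

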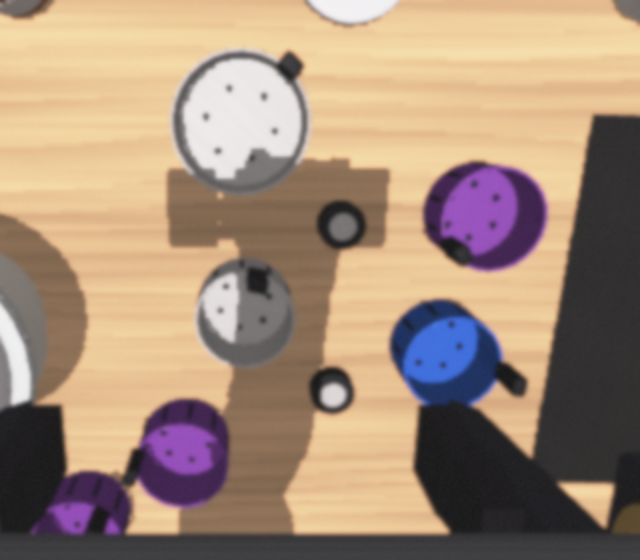

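View pics/cap2.png

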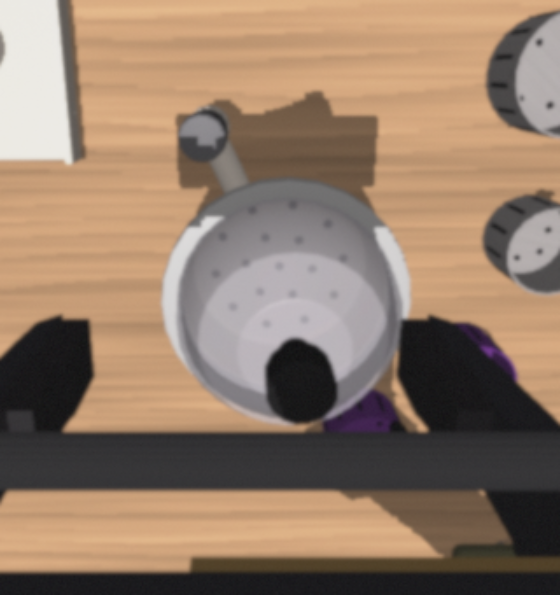

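A (large) and B (medium) are steel, and only those two show. Their handles are at crop pixels (290,66) and (256,280). The cap is at (204,130) in its crop and the knob at (300,380). I'll check the sizes numerically and overlay the model on the images.

```bash
cat >> h.py <<'E'
def circ(im,c,x,y,z,r,col):
    a=np.linspace(0,2*np.pi,60); P=np.array([proj([x+r*np.cos(t),y+r*np.sin(t),z],c)*8 for t in a]).astype(np.int32)
    cv2.polylines(im,[P],True,col,1,cv2.LINE_AA,3)
E
python3 - <<'E'
from h import *
def ld(n):
    d=np.load(n+'.npz'); return d['im'][:,:,::-1].copy(),(d['K'],d['R'],d['t'])
im,c=ld('ab'); s=lambda u,v:np.array([200+u/2,40+v/2])
circ(im,c,.631,.075,.06,.052,(0,0,255)); circ(im,c,.480,.073,.056,.041,(0,0,255)); circ(im,c,.480,.073,.052,.031,(0,255,0)); circ(im,c,.354,.123,.056,.041,(0,255,255))
print('A handle',ray(s(291,66),c,.10),'B handle',ray(s(257,280),c,.096))
im2,c2=ld('cap'); s2=lambda u,v:np.array([180+u/1.75,60+v/1.75])
cap=ray(s2(204,128),c2,.16); print('captop',cap,'knob',ray(s2(300,375),c2,.2615))
circ(im2,c2,.466,.324,.13,.095,(0,0,255)); circ(im2,c2,cap[0],cap[1],.16,.016,(0,0,255)); circ(im2,c2,.466,.324,.2615,.02,(0,255,0))
o=np.hstack([im[40:320,200:520],im2[60:340,180:500]]); o=cv2.resize(o,None,fx=1.25,fy=1.25); cv2.imwrite('pics/ov.png',o)
E
```

```text
A handle [0.67108681 0.04242441 0.1       ] B handle [0.52567114 0.06324544 0.096     ]
captop [0.6025774  0.37302426 0.16      ] knob [0.47947595 0.31704325 0.2615    ]
```

View pics/ov.png

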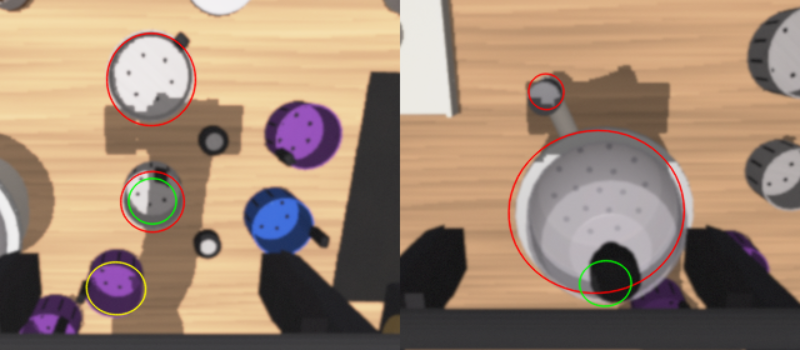

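B matches 82 mm and sits about 7 mm further in +x. The lid centre is near (.468,.316). Next I'll hover over the cap for a close look.

Run:
```python
from h import *
p=[.601,.374,.25]; o=ori(np.radians(-66.5)); manip.goto(p,o); print(clk(),telemetry.get_obs()['q'].round(2))
f,c=grab('wrist'); im=f['image'][:,:,::-1].copy()
for k,z in dict(cap_centre=.13,port=.1,lid_centre=.1975).items():
    print(k,[(round(d['p'],2),np.round(d['location']).tolist(),ray(d['location'],c,z)[:2].round(4).tolist()) for d in finder.landmark_of(f,k)[:3]])
print([(d['p'],d['rect']) for d in finder.recognise(f,'cap_centre')[:2]])
circ(im,c,.600,.374,.16,.016,(0,0,255));circ(im,c,.600,.374,.1,.016,(0,0,255));circ(im,c,.469,.316,.2615,.02,(0,255,0));circ(im,c,.469,.316,.13,.095,(0,255,0))
cv2.imwrite('pics/cap3.png',im)
```

```text
6.2 [-0.83  0.85  0.45  1.3  -0.38  1.07 -1.49]
cap_centre [(0.77, [311.0, 201.0], [0.5967, 0.3793])]
port [(0.59, [317.0, 194.0], [0.5957, 0.3735])]
lid_centre []
[(0.86, [289.6, 176.2, 338.8, 235.4])]
```

View pics/cap3.png

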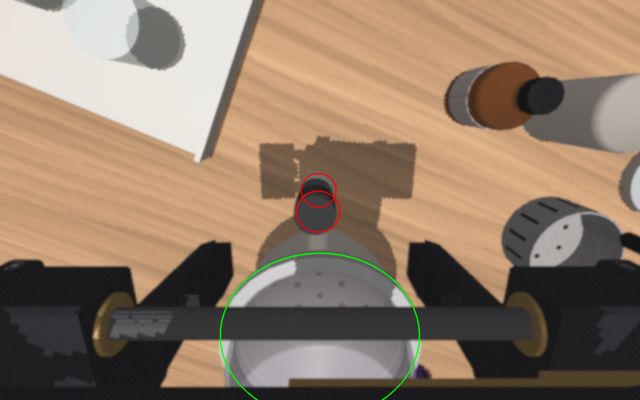

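```bash
cat >> h.py <<'E'
def st(m=''):
    s=telemetry.get_obs(); print(m,round(float(s['time']),1),s['eef_pos'].round(4),'w',round(float(s['grip_width']),4),'F',np.round(s['contact_force'],1),'q7',round(float(s['q'][6]),2))
E
python3 - <<'E'
from h import *
x,y=.600,.375
manip.line_to([x,y,.25],v=.2); manip.line_to([x,y,.137],v=.15,threshold=8); st('down')
eoat.gripper_close(); st('grip')
manip.line_to([x,y,.30],v=.12); st('lift')
p=[.586,-.325,.2]; o=best(p,np.pi/2); manip.goto(p,o); st('over mat')
f,c=grab('wrist'); im=f['image'][:,:,::-1]; cv2.imwrite('pics/capmat.png',im)
hit=manip.line_to([p[0],p[1],.036],v=.08,threshold=4); st(str(hit))
E
```

```text
down 7.6 [0.6008 0.3752 0.1381] w 0.0883 F [-0.  -0.8 -0.1] q7 -1.44
grip 8.5 [0.5998 0.3757 0.137 ] w 0.0303 F [-0.2  1.3 -0.9] q7 -1.44
lift 10.0 [0.5995 0.3748 0.299 ] w 0.0304 F [ 0.1  0.5 -0.1] q7 -1.51
over mat 12.5 [ 0.587  -0.3236  0.2   ] w 0.0306 F [-0.4 -0.4 -1.2] q7 -0.77
True 14.4 [ 0.5861 -0.3249  0.0408] w 0.0306 F [-0.7 -0.2  4.8] q7 -0.7
```

View pics/capmat.png

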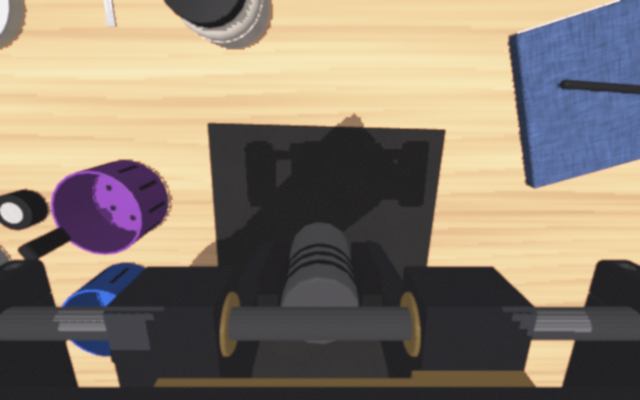

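Run:
```python
from h import *
eoat.let_go(); manip.line_to([.586,-.325,.2],v=.2); st('released')
p=[.40,.316,.42]; manip.goto(p,ori(-np.pi/2)); st()
f,c=grab('wrist'); im=f['image'][:,:,::-1].copy()
print([(round(d['p'],2),np.round(d['location']).tolist(),ray(d['location'],c,.1975)[:2].round(4).tolist()) for d in finder.landmark_of(f,'lid_centre')[:3]])
circ(im,c,.470,.315,.2615,.02,(0,0,255));circ(im,c,.470,.315,.2375,.02,(0,0,255));circ(im,c,.47,.315,.13,.095,(0,255,0))
cv2.imwrite('pics/lid.png',im)
```

```text
released 16.3 [ 0.5854 -0.3243  0.1989] w 0.0882 F [ 0.4 -0.8 -0.6] q7 -0.77
 18.8 [0.4005 0.3153 0.4199] w 0.0878 F [ 0.5 -0.4  1.3] q7 -1.99
[(0.31, [528.0, 50.0], [0.5256, 0.1033])]
```

View pics/lid.png

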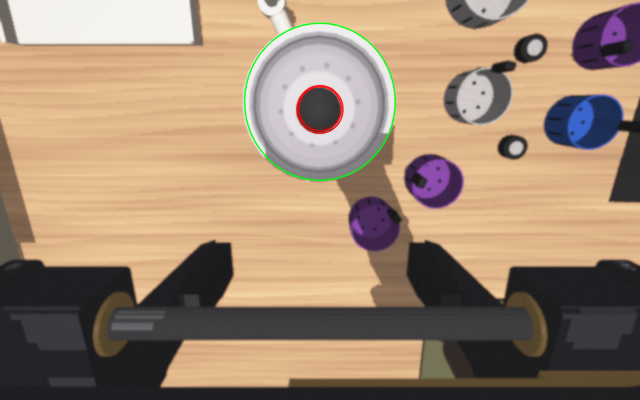

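The overlay fits, so the lid and chamber axis is at (.470,.315). Now I'll move the lid to the mat.

Run:
```python
from h import *
x,y=.470,.315
manip.line_to([x,y,.33],v=.2); manip.line_to([x,y,.245],v=.1,threshold=8); st('down')
eoat.gripper_close(); st('grip')
manip.line_to([x,y,.40],v=.12); st('lift')
try: manip.line_to([.42,-.05,.40],v=.22); manip.line_to([.40,-.325,.40],v=.22)
except manip.IKError as e:
    print(e); p=[.40,-.325,.40]; manip.goto(p,best(p,np.pi/2))
st('over mat')
manip.line_to([.40,-.325,.15],v=.15); hit=manip.line_to([.40,-.325,.114],v=.04,threshold=4); st(str(hit))
```

```text
down 20.6 [0.4704 0.3152 0.2457] w 0.088 F [ 0.5 -0.   0.5] q7 -1.77
grip 21.4 [0.47   0.3153 0.245 ] w 0.0389 F [-0.3  0.3  0.8] q7 -1.77
lift 22.9 [0.4696 0.3149 0.3992] w 0.0391 F [-0.5  0.6 -3.6] q7 -1.89
over mat 26.1 [ 0.4004 -0.3238  0.3998] w 0.0387 F [-0.5  0.3 -3.5] q7 -0.61
True 28.6 [ 0.3997 -0.3247  0.1187] w 0.0387 F [-0.2  0.5  5.7] q7 -0.31
```

```bash
cat >> h.py <<'E'
def box(im,c,x,y,az,zr,off,col):
    """handle outline (top and foot) of a basket at x,y with rim height zr"""
    u=np.array([np.cos(az),np.sin(az)]); v=np.array([-u[1],u[0]])
    for z in (zr,zr+.04):
        P=[proj([*(np.array([x,y])+u*(off+a)+v*b),z],c)*8 for a,b in ((.006,.008),(.006,-.008),(-.006,-.008),(-.006,.008))]
        cv2.polylines(im,[np.array(P).astype(np.int32)],True,col,1,cv2.LINE_AA,3)
E
python3 - <<'E'
from h import *
eoat.let_go(); manip.line_to([.40,-.325,.25],v=.2); st('lid down')
p=[.55,.07,.32]; manip.goto(p,best(p,np.pi/2)); st()
f,c=grab('wrist'); im=f['image'][:,:,::-1].copy(); np.savez('ab3.npz',im=f['image'],K=c[0],R=c[1],t=c[2])
for k in 'ab': print([(round(d['p'],2),np.round(d['location']).tolist(),ray(d['location'],c,.029)[:2].round(4).tolist()) for d in finder.landmark_of(f,f'basket_{k}_centre')[:5]])
circ(im,c,.631,.075,.06,.052,(0,0,255));circ(im,c,.487,.073,.056,.041,(0,0,255))
box(im,c,.631,.075,-.69,.06,.051,(0,255,0)); box(im,c,.487,.073,-.25,.056,.040,(0,255,0))
cv2.imwrite('pics/ab3.png',cv2.resize(im[:310,120:520],None,fx=1.9,fy=1.9,interpolation=2))
E
```

```text
lid down 30.3 [ 0.3997 -0.3243  0.2492] w 0.0881 F [-0.4  1.4 -0.3] q7 -0.46
 31.9 [0.5498 0.0682 0.3199] w 0.0882 F [ 0.  -0.5  0.2] q7 -1.27
[(0.71, [314.0, 97.0], [0.6311, 0.0747])]
[(0.91, [317.0, 210.0], [0.481, 0.0712]), (0.85, [280.0, 293.0], [0.3476, 0.128]), (0.84, [221.0, 335.0], [0.2718, 0.2251]), (0.76, [440.0, 237.0], [0.4389, -0.1042]), (0.68, [462.0, 150.0], [0.564, -0.1202])]
```

View pics/ab3.png

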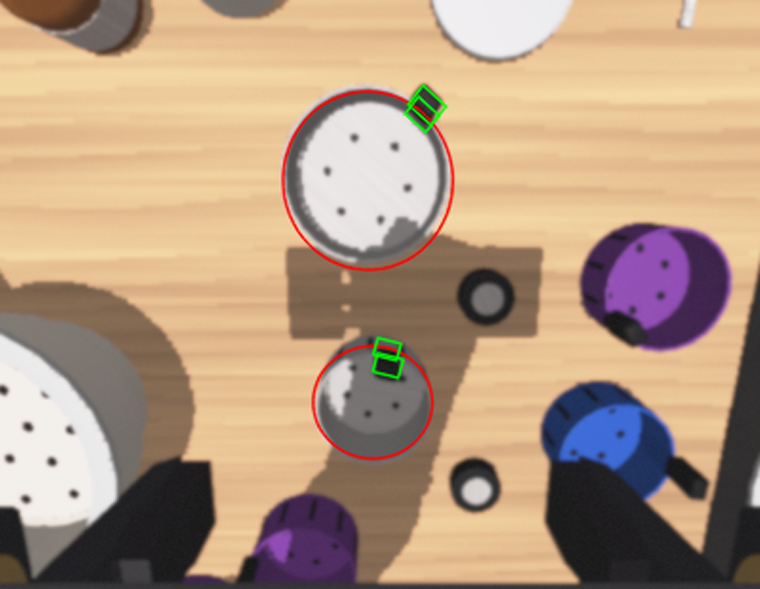

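Run:
```python
from h import *
C=np.array([.470,.315])
print('pick',{k:kinematics.solve_ik([.6705,.043,.096],ori(np.radians(-40+k))) is not None for k in (0,180)})
for name,off,az0,h in (('A',.051,-40,[.6705,.043]),('B',.040,-14,[.5258,.0633])):
  for k in ((0,180) if name=='A' else (0,180,90,-90)):
    qp=kinematics.solve_ik([*h,.096],ori(np.radians(az0+k)))
    if qp is None: continue
    r=[]
    for az in range(-180,180,20):
        a=np.radians(az); p=C+off*np.array([np.cos(a),np.sin(a)])
        q=kinematics.solve_ik([*p,.15],ori(a+np.radians(k))); 
        if q is not None: r.append((az,round(float(q[6]-qp[6]),1),round(float(q[6]),1)))
    print(name,k,np.round(qp[6],2),r)
```

```text
pick {0: True, 180: True}
A 0 -0.44 [(-180, 1.7, 1.3), (-160, -2.2, -2.6), (-140, -1.7, -2.1), (-120, -1.4, -1.8), (-100, -1.1, -1.6), (-80, -0.9, -1.3), (-60, -0.6, -1.0), (-40, -0.4, -0.8), (-20, -0.1, -0.6), (0, 0.1, -0.3), (20, 0.3, -0.1), (40, 0.5, 0.1), (60, 0.8, 0.3), (80, 1.0, 0.6), (100, 0.7, 0.2), (120, 1.0, 0.5), (140, 1.2, 0.7), (160, 1.4, 1.0)]
A 180 1.45 [(-180, -1.8, -0.4), (-160, -1.6, -0.1), (-140, -1.3, 0.1), (-120, -1.0, 0.4), (-100, -0.8, 0.6), (-80, -1.1, 0.3), (-60, -0.9, 0.6), (-40, -0.6, 0.9), (-20, -0.2, 1.2), (0, 0.1, 1.6), (20, -4.0, -2.6), (40, -3.7, -2.3), (60, -3.5, -2.0), (80, -3.2, -1.8), (100, -2.9, -1.5), (120, -2.7, -1.2), (140, -2.4, -0.9), (160, -2.1, -0.6)]
B 0 -0.07 [(-180, 1.4, 1.3), (-160, -2.6, -2.6), (-140, -2.1, -2.1), (-120, -1.8, -1.9), (-100, -1.5, -1.6), (-80, -1.2, -1.3), (-60, -1.0, -1.1), (-40, -0.7, -0.8), (-20, -0.5, -0.6), (0, -0.3, -0.3), (20, -0.1, -0.1), (40, 0.2, 0.1), (60, 0.4, 0.3), (80, 0.6, 0.6), (100, 0.3, 0.2), (120, 0.5, 0.4), (140, 0.7, 0.7), (160, 1.1, 1.0)]
B 180 1.52 [(-180, -1.9, -0.4), (-160, -1.6, -0.1), (-140, -
[... 256 characters left out ...]
, -0.9), (160, -2.1, -0.6)]
B 90 0.94 [(-180, -2.5, -1.5), (-160, -2.2, -1.2), (-140, -1.9, -1.0), (-120, -1.6, -0.7), (-100, -1.4, -0.4), (-80, -1.1, -0.2), (-60, -0.9, 0.1), (-40, -0.6, 0.3), (-20, -0.4, 0.5), (0, -0.2, 0.8), (20, -0.4, 0.5), (40, -0.2, 0.7), (60, 0.0, 1.0), (80, 0.3, 1.3), (100, 0.7, 1.6), (120, -3.3, -2.4), (140, -3.1, -2.1), (160, -2.8, -1.8)]
B -90 -1.17 [(-180, 1.8, 0.7), (-160, 1.5, 0.3), (-140, 1.8, 0.6), (-120, 2.1, 0.9), (-100, 2.4, 1.3), (-80, 2.8, 1.7), (-60, -1.1, -2.3), (-40, -0.9, -2.0), (-20, -0.6, -1.8), (0, -0.4, -1.5), (20, -0.1, -1.3), (40, 0.1, -1.0), (60, 0.4, -0.8), (80, 0.6, -0.5), (100, 0.9, -0.3), (120, 1.1, -0.1), (140, 1.4, 0.2), (160, 1.6, 0.4)]
```

Run:
```python
from h import *
h=[.6705,.043]; o=ori(np.radians(-40))
manip.goto([*h,.20],o); st('hover'); hit=manip.line_to([*h,.096],v=.1,threshold=8); st(f'down {hit}')
eoat.gripper_close(); st('grip'); manip.line_to([*h,.30],v=.12); st('lift')
a=np.radians(-60); p=np.array([.470,.315])+.051*np.array([np.cos(a),np.sin(a)])
manip.goto([*p,.30],ori(a)); st('over')
f,c=grab('wrist'); save(f,'A_over.png')
f,c=grab('top'); save(f,'A_top.png',(120,100,320,300),3)
```

```text
hover 32.8 [0.6703 0.0424 0.2004] w 0.088 F [-0.7  0.3  0.1] q7 -0.5
down False 34.0 [0.6711 0.0429 0.0968] w 0.0883 F [0.  0.1 0.6] q7 -0.45
grip 35.1 [0.6706 0.0429 0.096 ] w 0.0114 F [ 0.2 -0.2  0.2] q7 -0.45
lift 37.0 [0.6701 0.0431 0.2992] w 0.0116 F [-0.3 -0.4 -1.9] q7 -0.54
over 38.1 [0.4967 0.2696 0.3003] w 0.0119 F [ 0.2  0.3 -1. ] q7 -1.21
```

View pics/A_over.png

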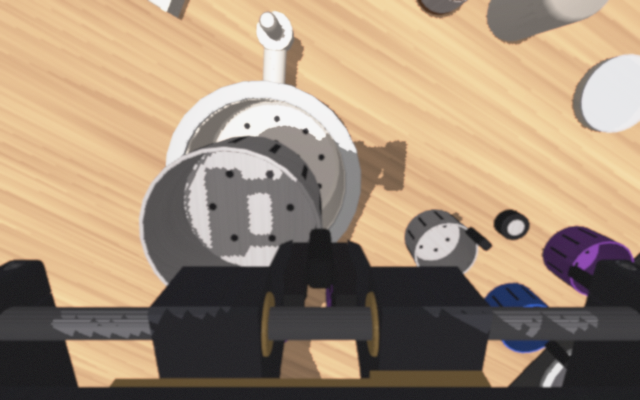

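Basket A is held level over the chamber, with its handle in the fingers at (320,255). I'll lower it and look.

Run:
```python
from h import *
a=np.radians(-60); p=np.array([.470,.315])+.051*np.array([np.cos(a),np.sin(a)])
hit=manip.line_to([*p,.149],v=.1,threshold=5); st(f'down {hit}')
eoat.let_go(); manip.sleep(.2); st('released'); manip.line_to([*p,.26],v=.2)
q=[.43,.20,.36]; manip.goto(q,ori(-np.pi/2))
f,c=grab('wrist'); im=f['image'][:,:,::-1].copy(); np.savez('A.npz',im=f['image'],K=c[0],R=c[1],t=c[2])
for k in 'ab': print([(round(d['p'],2),np.round(d['location']).tolist(),ray(d['location'],c,z)[:2].round(4).tolist()) for d in finder.landmark_of(f,f'basket_{k}_centre')[:5] for z in (.029,.08)])
circ(im,c,.470,.315,.11,.052,(0,0,255)); box(im,c,.47,.315,a,.11,.051,(0,255,0))
circ(im,c,.487,.073,.056,.041,(0,0,255)); box(im,c,.487,.073,-.25,.056,.040,(0,255,0)); st()
cv2.imwrite('pics/A_in.png',im)
```

```text
down False 39.8 [0.4959 0.271  0.1495] w 0.0118 F [-0.1  0.1 -1.5] q7 -1.08
released 41.2 [0.4955 0.2709 0.149 ] w 0.0881 F [0.2 0.5 0.4] q7 -1.08
[(0.6, [228.0, 130.0], [0.4667, 0.33]), (0.6, [228.0, 130.0], [0.4711, 0.3158])]
[(0.92, [530.0, 149.0], [0.4412, -0.1014]), (0.92, [530.0, 149.0], [0.4484, -0.068]), (0.76, [563.0, 54.0], [0.5666, -0.1201]), (0.76, [563.0, 54.0], [0.56, -0.0847]), (0.6, [302.0, 257.0], [0.2669, 0.2287]), (0.6, [302.0, 257.0], [0.2934, 0.2256]), (0.58, [411.0, 119.0], [0.4816, 0.0737]), (0.58, [411.0, 119.0], [0.4844, 0.0878]), (0.56, [368.0, 208.0], [0.3498, 0.1271]), (0.56, [368.0, 208.0], [0.3671, 0.1353])]
 42.7 [0.43   0.2011 0.3585] w 0.088 F [ 0.4 -0.  -1.1] q7 -1.61
```

View pics/A_in.png

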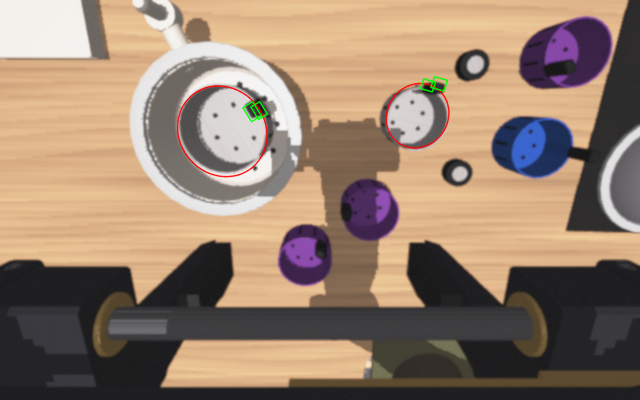

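A is seated as modelled. Next is B.

Run:
```python
from h import *
h=[.5258,.0632]; o=ori(-.25)
manip.goto([*h,.20],o); st('hover'); hit=manip.line_to([*h,.092],v=.1,threshold=8); st(f'down {hit}')
eoat.gripper_close(); st('grip'); manip.line_to([*h,.30],v=.12); st('lift')
a=np.radians(120); p=np.array([.470,.315])+.040*np.array([np.cos(a),np.sin(a)])
manip.goto([*p,.30],ori(a)); st('over')
f,c=grab('wrist'); save(f,'B_over.png')
```

```text
hover 44.0 [0.5259 0.0638 0.1999] w 0.0886 F [-0.8  0.   0.8] q7 -0.15
down False 45.2 [0.5262 0.0632 0.0925] w 0.0878 F [0.5 1.1 0.1] q7 -0.09
grip 46.4 [0.5253 0.0633 0.092 ] w 0.0115 F [-1.   0.1  2.3] q7 -0.09
lift 48.2 [0.5254 0.0632 0.2994] w 0.012 F [-0.1 -0.1 -1.4] q7 -0.21
over 49.5 [0.4507 0.3482 0.2996] w 0.0116 F [ 0.3  0.1 -0.8] q7 1.15
```

View pics/B_over.png

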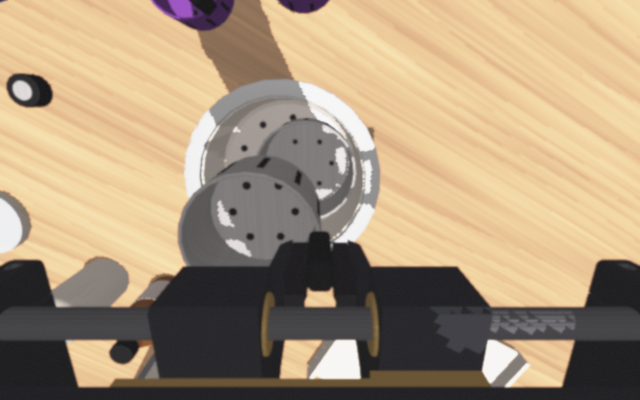

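Run:
```python
from h import *
f,c=grab('wrist'); im=f['image'][:,:,::-1].copy()
for k in 'ab': print([(round(d['p'],2),np.round(d['location']).tolist(),ray(d['location'],c,.08)[:2].round(4).tolist()) for d in finder.landmark_of(f,f'basket_{k}_centre')[:3]])
circ(im,c,.470,.315,.13,.095,(255,0,0));circ(im,c,.470,.315,.11,.052,(0,0,255)); box(im,c,.47,.315,np.radians(-60),.11,.051,(0,255,0))
cv2.imwrite('pics/B2.png',cv2.resize(im[50:300,130:430],None,fx=2,fy=2,interpolation=2))
```

```text
[(0.92, [304.0, 168.0], [0.4572, 0.3302])]
[(0.58, [259.0, 224.0], [0.5418, 0.3167])]
```

View pics/B2.png

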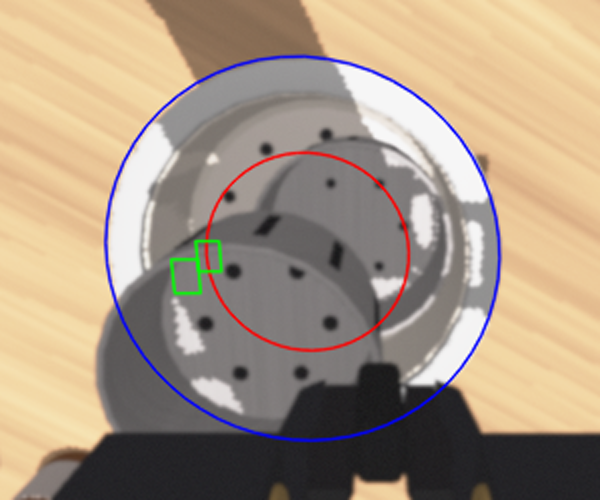

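A has been knocked about 2 cm towards the wall, around (.455,.33). I'll shift B aside to see A clearly.

Run:
```python
from h import *
a=np.radians(120)
manip.goto([.52,.23,.30],ori(a)); st()
f,c=grab('wrist'); im=f['image'][:,:,::-1].copy(); np.savez('A2.npz',im=f['image'],K=c[0],R=c[1],t=c[2])
for k in 'ab': print([(round(d['p'],2),np.round(d['location']).tolist(),ray(d['location'],c,.08)[:2].round(4).tolist()) for d in finder.landmark_of(f,f'basket_{k}_centre')[:3]])
circ(im,c,.455,.330,.11,.052,(0,0,255)); box(im,c,.455,.330,np.radians(-60),.11,.051,(0,255,0))
u,v=proj([.47,.315,.1],c).astype(int); x0,y0=max(0,u-150),max(0,v-130); print(u,v)
cv2.imwrite('pics/A2.png',cv2.resize(im[y0:y0+250,x0:x0+300],None,fx=2,fy=2,interpolation=2))
```

```text
50.3 [0.5203 0.2293 0.3   ] w 0.0116 F [ 0.7  1.2 -1.5] q7 1.39
[(0.59, [429.0, 168.0], [0.4567, 0.3331])]
[(0.8, [257.0, 226.0], [0.6146, 0.1974]), (0.7, [38.0, 44.0], [0.5491, -0.0798])]
414 174
```

View pics/A2.png

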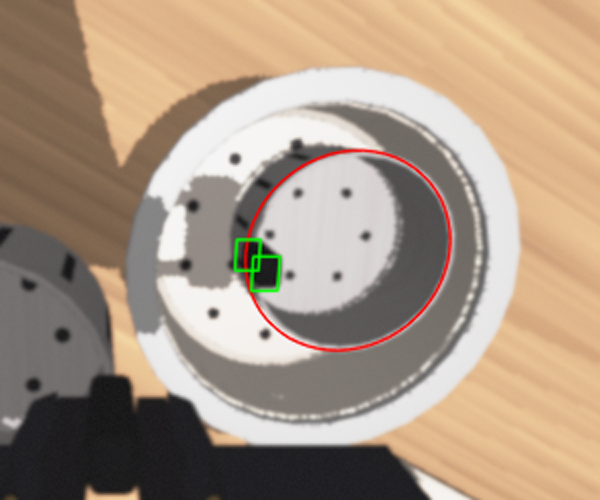

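Run:
```python
from h import *
a=np.radians(30); p=np.array([.456,.329])+.040*np.array([np.cos(a),np.sin(a)])
manip.goto([*p,.30],ori(a)); st('over')
hit=manip.line_to([*p,.148],v=.08,threshold=5); st(f'down {hit}')
if not hit:
    eoat.let_go(); manip.sleep(.2); manip.line_to([*p,.26],v=.2)
    manip.goto([.43,.20,.36],ori(-np.pi/2))
    f,c=grab('wrist'); im=f['image'][:,:,::-1].copy()
    circ(im,c,.455,.330,.11,.052,(0,0,255)); box(im,c,.455,.330,np.radians(-60),.11,.051,(0,255,0))
    circ(im,c,.456,.329,.109,.041,(255,0,0)); box(im,c,.456,.329,a,.109,.04,(255,255,0)); st()
    cv2.imwrite('pics/AB_in.png',cv2.resize(im[:260,60:400],None,fx=2,fy=2,interpolation=2))
    for k in 'ab': print([(round(d['p'],2),ray(d['location'],c,.08)[:2].round(4).tolist()) for d in finder.landmark_of(f,f'basket_{k}_centre')[:3]])
```

```text
over 51.8 [0.4905 0.3489 0.2999] w 0.0118 F [-0.1 -0.3 -1.2] q7 -0.08
down False 53.8 [0.4909 0.349  0.1483] w 0.0119 F [ 0.4  0.7 -1.1] q7 -0.05
 57.3 [0.4299 0.2005 0.3594] w 0.088 F [-1.1  0.3 -0.7] q7 -1.62
[]
[(0.9, [0.5609, -0.0859]), (0.88, [0.4587, 0.3281]), (0.76, [0.2897, 0.2248])]
```

View pics/AB_in.png

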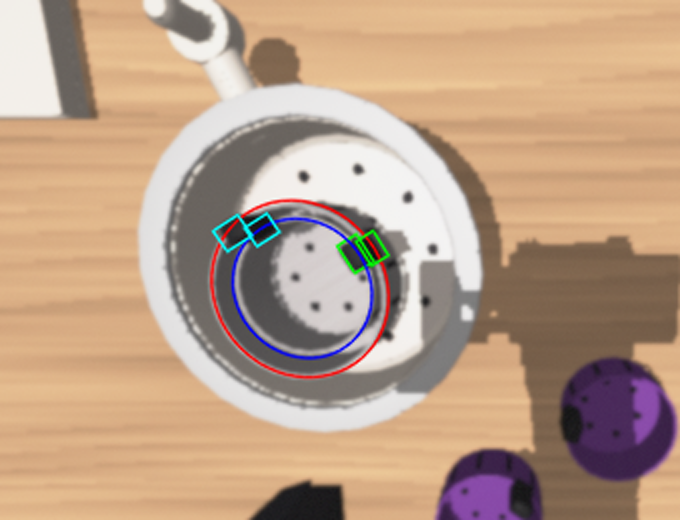

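The nest matches the model, with B down inside A. I have now viewed 15 pictures, one over the limit of 14, so from here I'll work from numbers only. Next is the lid back on.

Run:
```python
from h import *
manip.goto([.40,-.325,.25],ori(-np.pi/2)); st()
manip.line_to([.40,-.325,.1187],v=.12,threshold=8); st('at knob'); eoat.gripper_close(); st('grip')
manip.line_to([.40,-.325,.40],v=.15); st('lift')
manip.line_to([.42,-.05,.40],v=.22); manip.line_to([.470,.315,.40],v=.2); st('over')
manip.line_to([.470,.315,.27],v=.12); hit=manip.line_to([.470,.315,.241],v=.03,threshold=4); st(f'down {hit}')
```

```text
59.4 [ 0.4009 -0.324   0.25  ] w 0.0883 F [ 0.5 -0.4  1.1] q7 -0.4
at knob 60.6 [ 0.4003 -0.3253  0.1192] w 0.0878 F [-0.1 -0.7  0.4] q7 -0.24
grip 61.4 [ 0.4    -0.3249  0.1187] w 0.0385 F [-1.2 -0.2  0.3] q7 -0.24
lift 63.4 [ 0.3997 -0.3247  0.3994] w 0.0388 F [-0.1  0.3 -3.8] q7 -0.56
over 66.8 [0.4701 0.3139 0.4002] w 0.0391 F [ 0.6  0.4 -3.4] q7 -1.8
down True 68.8 [0.4697 0.3149 0.2447] w 0.0387 F [ 0.1 -0.5  4.1] q7 -1.65
```

Run:
```python
from h import *
eoat.let_go(); manip.line_to([.470,.315,.36],v=.2); st('lid released')
p=[.586,-.325,.2]; manip.goto(p,ori(-np.pi/2)); st()
f,c=grab('wrist'); print([(round(d['p'],2),ray(d['location'],c,.034)[:2].round(4).tolist()) for d in finder.landmark_of(f,'cap_centre')[:3]])
f,c=grab('top'); print([(round(d['p'],2),ray(d['location'],c,.034)[:2].round(4).tolist()) for d in finder.landmark_of(f,'cap_centre')[:3]], [(round(d['p'],2),ray(d['location'],c,.1975)[:2].round(4).tolist()) for d in finder.landmark_of(f,'lid_centre')[:2]])
manip.line_to([*p[:2],.0405],v=.12,threshold=8); st('at cap'); eoat.gripper_close(); st('grip')
manip.line_to([*p[:2],.30],v=.15); st('lift')
manip.goto([.5998,.3752,.30],ori(np.radians(-66.5))); st('over port')
manip.line_to([.5998,.3752,.19],v=.1); st()
hit=manip.line_to([.5998,.3752,.134],v=.03,threshold=5); st(f'down {hit}')
```

```text
lid released 70.4 [0.4693 0.3149 0.3591] w 0.0883 F [-0.9 -1.1 -1.1] q7 -1.76
 72.8 [ 0.587  -0.3235  0.2001] w 0.0882 F [ 0.5 -0.1  0.1] q7 -0.68
[(0.69, [0.5836, -0.3247]), (0.15, [0.5662, -0.0417])]
[(0.59, [0.5799, -0.3191])] [(0.98, [0.4661, 0.3193])]
at cap 74.5 [ 0.5865 -0.3254  0.0413] w 0.0882 F [0.1 0.1 1.1] q7 -0.58
grip 75.5 [ 0.586  -0.325   0.0405] w 0.0307 F [-0.2  0.9 -0. ] q7 -0.58
lift 77.3 [ 0.5857 -0.3247  0.2991] w 0.0306 F [-0.6 -0.4 -0.2] q7 -0.74
over port 79.8 [0.6006 0.3736 0.3002] w 0.0309 F [0.7 0.7 0.6] q7 -1.41
 81.1 [0.6003 0.3753 0.1909] w 0.0304 F [0.3 0.3 0.1] q7 -1.35
down True 82.7 [0.5996 0.3757 0.1364] w 0.0304 F [-0.5  0.2  4.3] q7 -1.32
```

Run:
```python
from h import *
eoat.let_go(); manip.line_to([.5998,.3752,.30],v=.15); st('released')
manip.goto([.40,.316,.42],ori(-np.pi/2)); st()
f,c=grab('wrist'); np.savez('end.npz',im=f['image'],K=c[0],R=c[1],t=c[2]); save(f,'end.png')
for k,z in dict(cap_centre=.13,port=.1,lid_centre=.1975).items(): print(k,[(round(d['p'],2),ray(d['location'],c,z)[:2].round(4).tolist()) for d in finder.landmark_of(f,k)[:3]])
# dark knob blob vs model
u,v=proj([.47,.315,.25],c).astype(int); g=f['image'][v-40:v+40,u-40:u+40].max(2)<90
m=np.argwhere(g).mean(0); print('knob px',m+[v-40,u-40],'area',g.sum(),'model',proj([.47,.315,.2615],c),proj([.47,.315,.2375],c))
f,c=grab('scene')
for k,z in dict(cap_centre=.13,lid_centre=.1975).items(): print(k,[(round(d['p'],2),np.round(d['location']).tolist(),ray(d['location'],c,z)[:2].round(4).tolist()) for d in finder.landmark_of(f,k)[:3]])
old=cv2.imread('pics/scene.png').astype(int); new=f['image'][:,:,::-1].astype(int)
for n,(a,b,x,y) in dict(cap=(485,215,520,265),lid=(420,135,515,250)).items(): print(n,'mean diff to start',np.abs(old-new)[b:y,a:x].mean().round(1))
```

```text
released 84.9 [0.5992 0.3751 0.2989] w 0.0881 F [-0.2 -0.1 -0.3] q7 -1.41
 85.8 [0.4005 0.3167 0.4196] w 0.0882 F [0.4 0.8 1. ] q7 -1.89
cap_centre []
port []
lid_centre []
knob px [110.32157124 321.89813582] area 1502 model [321.41353399 109.46630169] [321.26614314 108.80445908]
cap_centre [(0.82, [498.0, 244.0], [0.6097, 0.3682])]
lid_centre []
cap mean diff to start 4.1
lid mean diff to start 10.6
```

```bash
python3 -c "
from h import *
print(order.sign_off(),clk())"
```

```text
the job is handed in; nothing more can be done
the job is handed in; nothing more can be done
```

I handed the job in: both steel baskets (A and B; I saw no C or D) are nested in the desiccator, and the lid and vent cap are back on and checked by measurement; no verdict came back, and I viewed 15 pictures against the limit of 14.

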